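# Close the loaded dry-block heater, then try the next heater's lid and hold it open

## Task

Two dry-block heaters stand on the bench: the open one has just been loaded, so first lower its lid until it is fully shut. Then try the lid of the other heater by pulling its tab up before you touch its catch slide; the catch inside sometimes drops in and sometimes does not, so if the lid is caught do not force it, but push the slide to the right to free it. Raise that lid to about 60 degrees and finish while still holding it there with the gripper so that I can load the block (its hinge is slack and it falls shut if let go); never let either lid drop shut, and do not knock the other things on the bench about.

Things in the scene. Friction and masses are not known exactly. Their poses are not given: they have to be found in the camera images.
- heater_open: The loaded dry-block heater: light grey case 220 wide (y), 240 deep (x), 112 high to its flat deck, fixed, tubes in its block, lid open at the start. Origin: centre of its underside; x to the rear (hinge side), y to its left seen from the front, z up. Sloped control panel in front, from 112 high at x = -66 down to 45 high at x = -125. Stands left or right, turned a little.
- heater_open_lid (a joint): Lid angle of the loaded heater in rad: 0 = fully shut, grows as it opens, 1.45 = stop. Its hinge is stiff: the lid stays at whatever angle it is left, also when nearly shut, and takes 1 to 3 N at the tab to lower and up to 5 N to raise.
- heater_open_tab (a point): Grip point of the loaded heater's lid tab: a dark bar 30 wide (y), 42 long (x), 12 thick, jutting forward from the middle of the lid's front edge. The point lies 17 from its free end and, in the lid's frame, 175 in front of the hinge line and 12 above it (128 above the bench when shut). Axes turn with the lid. Pinched across its width from above, it can turn between the fingers.
- heater_open_hinge (a point): Middle of the loaded heater's hinge line, at (85, 0, 116) mm in the heater's frame; axes are those of the heater, the hinge line is y. A hood lid of 155 x 170 x 26 mm, about 0.4 kg, with clear window, turns on it.
- heater_shut: The other, empty heater, identical in build, its lid down at the start. Origin and axes as for heater_open.
- heater_shut_lid (a joint): Lid angle of the empty heater in rad: 0 = shut, grows as it opens, 1.45 = stop, short of upright. Slack hinge: the lid falls shut if let go; lifting takes about 2 N at the tab. If the hidden catch holds the steel hook under its front edge, it rises only about 0.02 rad (3 to 4 mm at the tab), then stops hard; if not, it comes up freely. The catch cannot be seen; once freed it stays free.
- heater_shut_tab (a point): Middle of the grip part of the empty heater's lid tab; same tab and same offsets as heater_open_tab.
- heater_shut_hinge (a point): Middle of the empty heater's hinge line, at (85, 0, 116) mm in its frame; axes are those of the heater, hinge line y.
- heater_shut_knob (a point): Centre of the empty heater's catch slide: an upright light grey block 10 (y) x 20 (x) x 20 high on the flat top (114 above the bench) of the dark latch block at the heater's front right. At home it is at (-88, -66, 124) in the heater's frame; it moves along the heater's -y (right, seen from the front). 12 clear of the lid's front edge, 46 clear of the tab; the block's top spans y = -55 to -108.
- heater_shut_slide (a joint): Travel of that slide in m: 0 = home (start), 0.018 = fully right, where it always frees the catch. Needs about 3 N and stays where it is left.
- jar_mid (a point): Centre of a small glass jar with white cap, 48 dia x 75 high, between the heaters. Bystander.
- marker_mid (a point): Centre of a white marker pen 115 long lying between the heaters, farther back. Bystander.
- pipette_mid (a point): Body of a white micropipette, about 255 long, 24 thick, lying to the left of the heaters. Bystander.
- timer_mid (a point): Centre of a flat white timer 62 x 70 x 18 to the right of the heaters. Bystander.
- tube_rack_mid (a point): Centre of a white tube rack 70 x 150 x 56 high with tubes, to the left. Bystander.
- beaker_mid (a point): Centre of a glass beaker 68 dia x 90 high, to the right. Bystander.

How it is judged:
By the outcome, as a careful person would: the job done as asked, in the order asked, and still so for the second after the job is handed in, while the arm keeps its last pose, push and grip.
It also fails if it takes over 72 s, if anything falls off the work surface, if the arm or the gripper's body presses on something with over 40 N, if the wrist force passes 120 N, or if a joint passes its speed limit or range.

## Robot

A 6-joint arm with a two-finger parallel gripper is mounted at the origin on the work surface. World frame = base frame: x ahead of the robot, y to its left, z up, the work surface at z = 0. Lengths are in m, angles in degrees, forces in N, time in s.
With the tool pointing down it reaches from about 0.4 to 0.825 m from the base axis. Payload 7 kg.
Tool frame: the origin (TCP) lies between the finger pads; the fingertips stand 19 mm ahead of it and the grasp point (between the pads) is the TCP; z points along the fingers, y is the line along which they close (so a half turn about z gives the same grasp; the last joint's range is limited). The gripper opens to 88 mm and grips with 3 to 60 N. Pads are 19 mm wide; open, the fingers measure 130 mm over their backs; the gripper's body (78 mm by 193 mm) begins 47 mm behind the grasp point.
Start: joints at [93.054, 20.546, 0.682, 0, -70.136, -16.507], TCP at [0.157, 0.656, 0.212] pointing down, gripper open.
Joint ranges: [-176.03, 176.03], [-82.01, 121.73], [-58.28, 71.71], [-173.87, 95.51], [-174.79, -0.11], [-173.66, 173.66]. Speed limits (degrees/s): [136.94, 136.94, 172.46, 180, 180, 180].

## Interface

Orientations are given as [roll, pitch, yaw] about the fixed x, y, z axes, in that order (R = Rz(yaw) Ry(pitch) Rx(roll)).
In Python, from plant import get_obs, snapshot, close_job, spot_in, spot_point gives the robot as it stands.
- The arm moves only by the tool play_rows, never from a script. Its argument "plan" is a list of rows, each a list of 6 numbers: the shift along the tool's x, y, z in cm, then the turn, a rotation vector about the tool's x, y, z in degrees. A call has 1 to 20 rows; each row shifts and turns the commanded pose from where the row before left it, along the tool's axes as they then stand; what a row does not reach is not made up. A row lasts 1/12 s, in which the tool goes at most 41.7 mm and 7.16 degrees, less where a joint would pass 70% of its speed; a pose out of reach is approached as far as the arm can. A call is refused whole if a number of a shift passes 4.17 or a number of a turn 7.16, either way. A call with a gripper value outside its range is refused whole. "grip" is the finger opening in cm, from 0 to 8.76, set as the call begins (left out, the last holds). The fingers move at their own pace and stop on an object; the grip force is fixed at half the most. Time passes only in rows, so rows that do not move let the fingers close. It gives the time, the measured TCP pose, the force, the opening and the grip force at its end, in the units of the state.
- get_obs(): the state, without advancing time (a new reading comes with each control period).
- snapshot(name): name is "scene" or "top" or "wrist"; returns a dict with "frame" (420x560x3 uint8, red, green, blue), "fx", "fy", "cx", "cy" (pixels), "position" and "attitude" of the camera in the world. Camera axes: x right, y down, z forward; pixel columns grow to the right and rows downward; lengths in m; the calibration is good to about 2 mm. A picture is of the moment at which its call begins. There is no depth.
- close_job(): hands the job in; it is judged then, once.
Trained networks look in the newest picture that a camera, given by its name, has taken for a name from the list of things; names that differ only in an ending like _2 or _b are one class to them, and where a whole thing is asked for, a point or a joint stands for the part that bears it (a point fixed in the world has none). Each returns a list of dicts, best first, with "score" (0 to 1); they miss things now and then, are a little off and sometimes report something else, mostly with a low value. They report only what shows in the picture. A call takes as long as a camera call.
- spot_in(camera, thing): "position" ([x, y, z] in m, in world coordinates, good to about 4 mm: the middle of the surface that is visible of it).
- spot_point(camera, thing): "position" ([x, y, z] in m, in world coordinates, good to about 4 mm: a listed point, or the origin of a listed thing).
The state is a dict: "clock": time; "joint_pos": joint angles; "qvel": joint speeds; "tau": joint torques, N m; "tool_pos": TCP position; "orientation": TCP orientation; "force": force on the tool from outside, world axes, zero at the start; "moment": the same for the moment, N m; "opening": finger opening in m; "gripper_force": force on a finger pad.
Only numpy, scipy, OpenCV 4.12 (cv2) and the standard library are available. Lean on these libraries where they do the work, as an engineer would, in place of code of your own. Each camera call takes 0.05 s, during which the arm holds its last target. There are 200 camera calls.

## Working session

There is one attempt and no reset: what is moved stays moved. The work goes in short steps, Python scripts to look and compute and a tool call to move; the robot and the scene stay as the last step left them, time stands still between calls to the robot, and variables do not carry over. Pictures are saved under pics/ and viewed, at most 10 in all, crops included, and the job is handed in when it is done.

Besides the shell and the picture viewer there is one more tool, called after "Call:" by a JSON object that holds its "api" and its "payload", one argument or row to a line. play_rows: Moves the arm, as the interface text tells. Its arguments: {"type":"object","properties":{"plan":{"type":"array","items":{"type":"array","items":{"type":"number"}}},"grip":{"type":"number"}},"required":["plan"]}

```bash
mkdir -p pics; ls; cat > h.py <<'E'
import numpy as np,cv2
from plant import *
def save(c,n):
    s=snapshot(c); cv2.imwrite(f'pics/{n}.png',s['frame'][:,:,::-1]); return s
E
python3 - <<'E'
from h import *
np.set_printoptions(precision=4,suppress=True)
for c in ['scene','top']:
    s=save(c,c); print(c,s['position'],s['attitude'])
    for t in ['heater_open','heater_open_tab','heater_open_hinge','heater_shut','heater_shut_tab','heater_shut_hinge','heater_shut_knob','jar_mid','marker_mid','tube_rack_mid','timer_mid','beaker_mid','pipette_mid']:
        print(t,[(np.round(d['position'],4),round(d['score'],2)) for d in spot_point(c,t)[:3]])
o=get_obs();print(o)
a=cv2.imread('pics/scene.png');b=cv2.imread('pics/top.png')
E
```

```text
pics
scene [1.2894 0.2379 0.8706] [-133.6656   -0.4173  108.2611]
heater_open [(array([ 0.5242, -0.2188,  0.0036]), 0.91), (array([ 0.5142, -0.0009,  0.0324]), 0.72)]
heater_open_tab [(array([ 0.5178, -0.2182,  0.263 ]), 0.91)]
heater_open_hinge [(array([ 0.6146, -0.2212,  0.1172]), 0.73)]
heater_shut [(array([ 0.5587,  0.2098, -0.0013]), 0.75)]
heater_shut_tab [(array([0.469 , 0.2108, 0.1267]), 0.82)]
heater_shut_hinge [(array([0.641 , 0.2108, 0.1163]), 0.97)]
heater_shut_knob []
jar_mid [(array([0.5163, 0.0017, 0.0371]), 0.57)]
marker_mid [(array([0.6435, 0.0017, 0.0073]), 0.53), (array([0.6405, 0.2104, 0.1127]), 0.37)]
tube_rack_mid [(array([0.3707, 0.4337, 0.0276]), 0.88), (array([ 0.5131, -0.0024,  0.0353]), 0.38)]
timer_mid [(array([ 0.5277, -0.4469,  0.0063]), 0.57)]
beaker_mid [(array([ 0.4066, -0.4293,  0.0448]), 0.64), (array([ 0.524 , -0.2232,  0.0061]), 0.26)]
pipette_mid [(array([0.5942, 0.4213, 0.0128]), 0.97), (array([0.6413, 0.2097, 0.116 ]), 0.56), (array([0.3759, 0.4341, 0.0271]), 0.3)]
top [0.41   0.0044 1.2204] [-175.1408   -0.9689  -90.5181]
heater_open [(array([
[... 592 characters left out ...]
 0.73)]
timer_mid [(array([ 0.5285, -0.4497,  0.0088]), 0.59)]
beaker_mid [(array([ 0.408 , -0.4309,  0.0451]), 0.95), (array([0.4665, 0.1515, 0.1214]), 0.4)]
pipette_mid [(array([0.5958, 0.4211, 0.0138]), 0.81)]
{'clock': 1.4, 'joint_pos': array([ 93.0554,  20.547 ,   0.6826,   0.0001, -70.1362, -16.5056]), 'qvel': array([ 0.0308, -0.0262, -0.0138, -0.0086, -0.0995,  0.04  ]), 'tau': array([ -0.0005, -58.2394,  29.3298,   7.0025,   0.0125,  -0.    ]), 'tool_pos': array([0.157 , 0.6565, 0.2118]), 'orientation': array([179.9995,  -0.0002, -13.4502]), 'force': array([ 0.1749,  0.0235, -0.1092]), 'moment': array([-0.0209, -0.0703, -0.0053]), 'gripper_force': 0.0, 'opening': 0.08770548130737117}
```

```bash
python3 -c "
import cv2
a=cv2.imread('pics/scene.png');b=cv2.imread('pics/top.png')
import numpy as np
cv2.imwrite('pics/both.png',cv2.resize(np.vstack([a,b]),(0,0),fx=.71,fy=.71))
cv2.imwrite('pics/both.png',np.hstack([cv2.resize(a,(400,300)),cv2.resize(b,(400,300))]))"
```

```text
(no output)
```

View pics/scene.png

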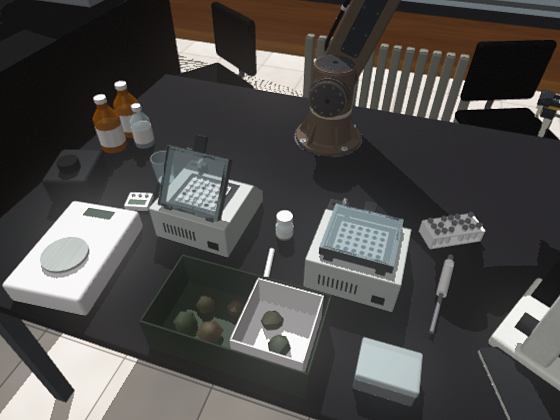

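View pics/top.png

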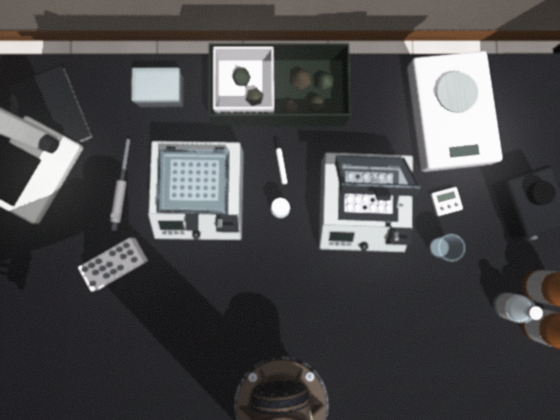

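The scene shows the open heater on the right of the robot (top picture ~(367,200)) and the shut one on the left (~(196,190)). Both are nearly square to the base, and the network finds agree with the pictures. I'll fly to a spot above the open tab.

Call:
{"api": "play_rows", "payload": {
  "plan": [
    [0,0,-1.5,0,0,-5.7],
    [0,0,-1.5,0,0,-5.7],
    [2.2,2.5,-1.3,0,0,0],
    [2.2,2.5,-1.3,0,0,0],
    [2.2,2.5,-1.3,0,0,0],
    [2.2,2.5,-1.3,0,0,0],
    [2.2,2.5,-1.3,0,0,0],
    [2.2,2.5,-1.3,0,0,0],
    [2.2,2.5,-1.3,0,0,0],
    [2.2,2.5,-1.3,0,0,0],
    [2.2,2.5,-1.3,0,0,0],
    [2.2,2.5,-1.3,0,0,0],
    [2.2,2.5,-1.3,0,0,0],
    [2.2,2.5,-1.3,0,0,0],
    [2.2,2.5,-1.3,0,0,0]
  ],
  "grip": 5.5
}}

```text
clock: 2.65
tool_pos: [0.4319, 0.3199, 0.4118]
orientation: [-180.0, -0.0, -2.0]
force: [0.0, 0.4, 0.4]
opening: 0.0549
gripper_force: 0.0
```

Call:
{"api": "play_rows", "payload": {
  "plan": [
    [0.5,3.55,0,0,0,0],
    [0.5,3.55,0,0,0,0],
    [0.5,3.55,0,0,0,0],
    [0.5,3.55,0,0,0,0],
    [0.5,3.55,0,0,0,0],
    [0.5,3.55,0,0,0,0],
    [0.5,3.55,0,0,0,0],
    [0.5,3.55,0,0,0,0],
    [0.5,3.55,0,0,0,0],
    [0.5,3.55,0,0,0,0],
    [0.5,3.55,0,0,0,0],
    [0.5,3.55,0,0,0,0],
    [0.5,3.55,0,0,0,0],
    [0.5,3.55,0,0,0,0],
    [0.5,3.55,0,0,0,0],
    [0,0,0,0,0,0]
  ]
}}

```text
clock: 3.98
tool_pos: [0.4869, -0.2181, 0.4098]
orientation: [179.9, 0.1, -2.3]
force: [-0.6, 1.1, -1.0]
opening: 0.055
gripper_force: 0.0
```

```bash
cat >> h.py <<'E'
def spots(c,ts,k=2):
    for t in ts: print(c,t,[(np.round(d['position'],4),round(d['score'],2)) for d in spot_point(c,t)[:k]])
E
python3 - <<'E'
from h import *
s=save('wrist','w1'); print(s['position'],s['attitude'])
spots('wrist',['heater_open_tab','heater_open_hinge','heater_open'])
print(spot_in('wrist','heater_open_tab'))
E
```

```text
[ 0.55598257 -0.21970812  0.58234597] [ 1.65027097e+02 -8.56877937e-02 -9.22848936e+01]
wrist heater_open_tab [(array([ 0.5183, -0.2196,  0.2647]), 0.88)]
wrist heater_open_hinge [(array([ 0.6113, -0.2218,  0.1142]), 0.92), (array([ 0.5185, -0.2157,  0.2643]), 0.62)]
wrist heater_open []
[{'position': [0.5603, -0.2187, 0.2209], 'score': 0.63}]
```

View pics/w1.png

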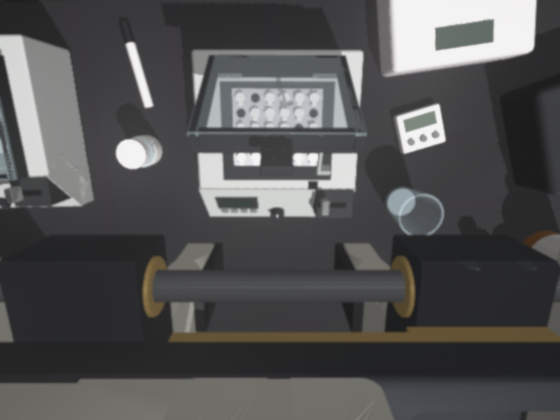

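The wrist picture shows the lid's front edge level (y≈133, x 192–365), so the yaw fits. The tab is at (277,150), between the fingers laterally. Next I descend over the tab and pinch.

Call:
{"api": "play_rows", "payload": {
  "plan": [
    [0.6,-0.02,2.2,0,0,0],
    [0.6,-0.02,2.2,0,0,0],
    [0.6,-0.02,2.2,0,0,0],
    [0.6,-0.02,2.2,0,0,0],
    [0.5,-0.02,2.2,0,0,0],
    [0,0,1.1,0,0,0],
    [0,0,1.1,0,0,0],
    [0,0,1.0,0,0,0],
    [0,0,0,0,0,0],
    [0,0,0,0,0,0]
  ]
}}

```text
clock: 5.07
tool_pos: [0.5161, -0.2134, 0.2693]
orientation: [180.0, -0.0, -2.0]
force: [-0.4, 0.9, 0.2]
opening: 0.0548
gripper_force: 0.0
```

Call:
{"api": "play_rows", "payload": {
  "plan": [
    [0,0,0,0,0,0],
    [0,0,0,0,0,0],
    [0,0,0,0,0,0],
    [0,0,0,0,0,0],
    [0,0,0,0,0,0],
    [0,0,0,0,0,0]
  ],
  "grip": 2.0
}}

```text
clock: 5.57
tool_pos: [0.5162, -0.2135, 0.269]
orientation: [180.0, -0.0, -2.1]
force: [0.5, 1.0, 0.5]
opening: 0.0222
gripper_force: 0.0
```

```bash
python3 - <<'E'
from h import *
save('wrist','w2'); spots('wrist',['heater_open_tab','heater_open_hinge']);save('scene','s2'); spots('scene',['heater_open_tab','heater_open_hinge'])
o=get_obs();print(o['tool_pos'],o['orientation'],o['force'],o['opening'],o['gripper_force'])
E
```

```text
wrist heater_open_tab [(array([ 0.5164, -0.2146,  0.2662]), 0.59)]
wrist heater_open_hinge [(array([ 0.6109, -0.2222,  0.1133]), 0.74)]
scene heater_open_tab [(array([ 0.5172, -0.2171,  0.2626]), 0.84)]
scene heater_open_hinge [(array([ 0.6117, -0.2212,  0.1163]), 0.58), (array([ 0.5153, -0.2179,  0.264 ]), 0.48)]
[ 0.51613177 -0.2134962   0.26878492] [ 1.79995853e+02  1.00906580e-03 -2.05232670e+00] [ 0.51021341 -0.65433079  0.10584465] 0.02025146000933555 0.13938624560182689
```

```bash
python3 -c "
import cv2,numpy as np
a=cv2.imread('pics/w2.png');b=cv2.imread('pics/s2.png')[90:260,110:300]
cv2.imwrite('pics/c2.png',np.hstack([cv2.resize(a,(400,300)),cv2.resize(b,(335,300))]))"
```

```text
(no output)
```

View pics/c2.png

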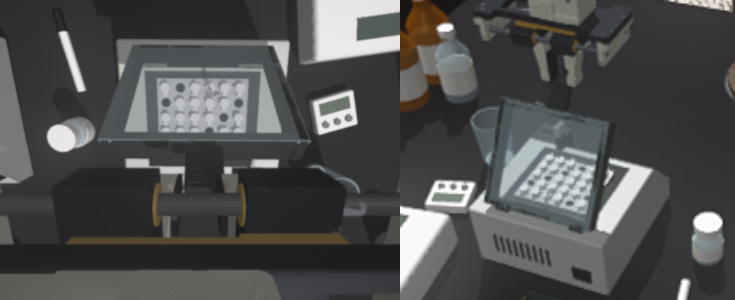

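The pinch shows only 20 mm of opening and no force, so the tab isn't between the pads. The scene crop shows the fingertips in front of or above the tab. I'll fit the lid geometry by projection.

```bash
cat >> h.py <<'E'
from scipy.spatial.transform import Rotation as Ro
def proj(s,P):
    R=Ro.from_euler('xyz',s['attitude'],degrees=True).as_matrix()
    q=(np.atleast_2d(P)-s['position'])@R
    return np.c_[s['fx']*q[:,0]/q[:,2]+s['cx'],s['fy']*q[:,1]/q[:,2]+s['cy']]
def lidpt(h,yaw,a,u,v,n):  # u ahead of hinge, v left, n up (lid frame)
    y,a=np.radians([yaw,a]); x=-u*np.cos(a)+n*np.sin(a); z=u*np.sin(a)+n*np.cos(a)
    return np.array(h)+[x*np.cos(y)-v*np.sin(y),x*np.sin(y)+v*np.cos(y),z]
def draw(s,pts,name,box,f):
    im=s['frame'][:,:,::-1].copy(); im=cv2.resize(im,(0,0),fx=f,fy=f)
    for c,P in pts:
        for p in proj(s,P): cv2.circle(im,tuple(int(round(x*f)) for x in p),3,c,-1)
    x0,y0,x1,y1=[int(v*f) for v in box]; cv2.imwrite(f'pics/{name}.png',im[y0:y1,x0:x1])
E
python3 - <<'E'
from h import *
o=get_obs();t=o['tool_pos']
h=[.6115,-.222,.116]
pts=[((0,0,255),[t,t+[0,0,-.019]])]
for a,c in ((54,(0,255,0)),(60,(255,0,255))):
    pts.append((c,[lidpt(h,-2.3,a,*q) for q in [(.175,0,.012),(.192,.015,.012),(.192,-.015,.012),(.15,.085,.026),(.15,-.085,.026)]]))
s=save('scene','s3');draw(s,pts,'d1',(120,90,270,240),2.6)
s=save('wrist','w3');draw(s,pts,'d2',(120,100,420,330),1.3)
a=cv2.imread('pics/d1.png');b=cv2.imread('pics/d2.png');H=390
a=cv2.resize(a,(390,390));b=cv2.resize(b,(400,390));cv2.imwrite('pics/d.png',np.hstack([a,b]))
E
```

```text
(no output)
```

View pics/d.png

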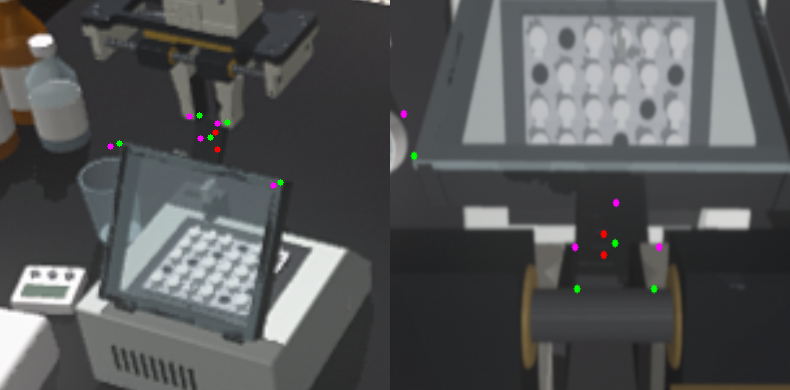

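Call:
{"api": "play_rows", "payload": {
  "plan": [
    [0,0,0,0,0,0],
    [0,0,0,0,0,0],
    [0,0,0,0,0,0],
    [0,0,0,0,0,0],
    [0,0,-1.5,0,0,0],
    [0,0.2,-1.5,0,0,0],
    [0,0.25,-1.5,0,0,0],
    [0,0,0,0,0,0],
    [0,0,0,0,0,0]
  ],
  "grip": 5.5
}}

```text
clock: 6.72
tool_pos: [0.5163, -0.218, 0.3144]
orientation: [-180.0, -0.1, -2.1]
force: [0.1, 0.1, -0.4]
opening: 0.0552
gripper_force: 0.0
```

```bash
python3 - <<'E'
from h import *
o=get_obs();t=o['tool_pos'];print(t,o['opening'])
h=[.6115,-.222,.116];d=[0,.0275,0]
pts=[((0,0,255),[t+d,t-d,t+d+[0,0,-.019],t-d+[0,0,-.019]])]
pts.append(((0,255,0),[lidpt(h,-2.3,54,*q) for q in [(.175,0,.012),(.192,.015,.012),(.192,-.015,.012),(.15,.085,.026),(.15,-.085,.026)]]))
s=save('scene','s4');draw(s,pts,'d1',(150,90,260,200),3.5)
s=save('wrist','w4');draw(s,pts,'d2',(120,100,420,330),1.3)
a=cv2.imread('pics/d1.png');b=cv2.imread('pics/d2.png')
a=cv2.resize(a,(390,390));b=cv2.resize(b,(400,390));cv2.imwrite('pics/dd.png',np.hstack([a,b]))
E
```

```text
[ 0.51627772 -0.21801675  0.31437265] 0.05515475157416417
```

View pics/dd.png

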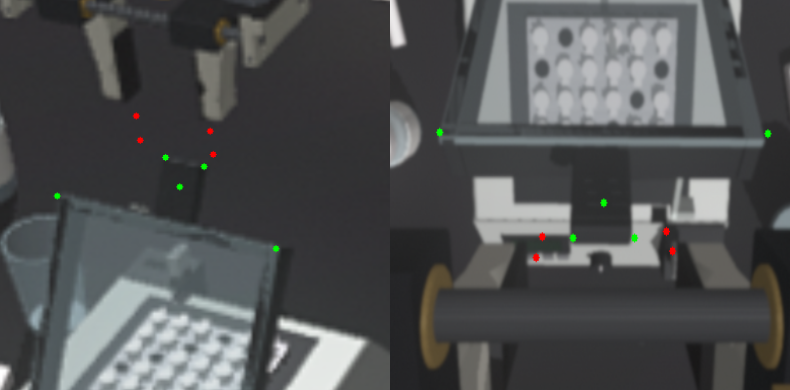

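```bash
python3 - <<'E'
from h import *
s=snapshot('wrist');print(s['fx'],s['cx'],s['cy'],s['position'],s['attitude'])
def rows(im,r,x0,x1,th):
    g=cv2.cvtColor(im,cv2.COLOR_BGR2GRAY)
    for y in r:
        m=np.r_[0,(g[y,x0:x1]>th).astype(int),0];e=np.flatnonzero(np.diff(m))+x0
        print(y,[(int(a),int(b)) for a,b in zip(e[::2],e[1::2]) if b-a>2])
print('w1');rows(cv2.imread('pics/w1.png'),range(236,275,4),150,420,80)
print('s4');rows(cv2.imread('pics/s4.png'),range(92,128,3),165,225,75)
t=np.array([.4869,-.2181,.4098])
w1=dict(s,position=np.array([.55598,-.21971,.58235]),attitude=[165.027,-.0857,-92.285])
for dz in (-.019,0,.02,.04):print(dz,np.round(proj(w1,[t+[.0095,.0275,dz],t+[.0095,-.0275,dz],t+[-.0095,.0275,dz]]),0).tolist())
S=snapshot('scene');t=get_obs()['tool_pos']
for dz in (-.019,0,.02,.04):print(dz,np.round(proj(S,[t+[.0095,.0275,dz],t+[.0095,-.0275,dz],t+[-.0095,-.0275,dz]]),0).tolist())
E
```

```text
341.55290124136656 278.3144554601532 208.63020863295245 [ 0.58451788 -0.21930235  0.48558786] [ 1.65088807e+02 -2.83872073e-03 -9.20514761e+01]
w1
236 []
240 []
244 [(187, 214), (344, 371)]
248 [(184, 213), (345, 374)]
252 [(181, 211), (348, 377)]
256 [(178, 209), (350, 379)]
260 [(151, 163), (175, 207), (352, 383)]
264 [(150, 165), (170, 205), (354, 388), (405, 409)]
268 [(150, 203), (355, 390), (406, 411)]
272 [(150, 155), (407, 412)]
s4
92 []
95 [(176, 184), (218, 221)]
98 [(174, 184), (218, 225)]
101 [(175, 181), (218, 223)]
104 [(176, 182), (205, 208), (212, 216), (218, 225)]
107 [(177, 182), (206, 216), (219, 224)]
110 [(178, 183), (206, 216)]
113 [(179, 184), (207, 216)]
116 [(179, 184), (207, 216)]
119 [(207, 216)]
122 [(208, 214)]
125 []
-0.019 [[232.0, 224.0], [326.0, 221.0], [235.0, 254.0]]
0 [[228.0, 235.0], [331.0, 231.0], [231.0, 268.0]]
0.02 [[222.0, 249.0], [337.0, 245.0], [225.0, 285.0]]
0.04 [[214.0, 267.0], [345.0, 262.0], [218.0, 307.0]]
-0.019 [[209.0, 136.0], [188.0, 132.0], [191.0, 128.0]]
0 [[208.0, 129.0], [187.0, 125.0], [190.0, 121.0]]
0.02 [[207.0, 122.0], [186.0, 118.0], [189.0, 114.0]]
0.04 [[206.0, 114.0], [184.0, 110.0], [188.0, 106.0]]
```

The numbers show the real fingertips about 35 mm higher than the stated tool model, in both views. So I'll descend gently, watching the force, to straddle the tab for real.

Call:
{"api": "play_rows", "payload": {
  "plan": [
    [0,0,1.2,0,0,0],
    [0,0,1.2,0,0,0],
    [0,0,1.2,0,0,0],
    [0,0,0.8,0,0,0],
    [0,0,0.6,0,0,0],
    [0,0,0.4,0,0,0],
    [0,0,0.4,0,0,0],
    [0,0,0.4,0,0,0],
    [0,0,0.4,0,0,0],
    [0,0,0,0,0,0]
  ]
}}

```text
clock: 7.75
tool_pos: [0.5157, -0.2178, 0.2471]
orientation: [-180.0, 0.0, -2.1]
force: [-0.7, 0.3, 0.2]
opening: 0.055
gripper_force: 0.0
```

Call:
{"api": "play_rows", "payload": {
  "plan": [
    [0,0,0.3,0,0,0],
    [0,0,0.3,0,0,0],
    [0,0,0.3,0,0,0],
    [0,0,0.3,0,0,0],
    [0,0,0,0,0,0]
  ]
}}

```text
clock: 8.17
tool_pos: [0.5156, -0.2178, 0.235]
orientation: [-180.0, 0.1, -2.1]
force: [-0.6, -0.3, -0.0]
opening: 0.0556
gripper_force: 0.0
```

Call:
{"api": "play_rows", "payload": {
  "plan": [
    [0,0,0,0,0,0],
    [0,0,0,0,0,0],
    [0,0,0,0,0,0],
    [0,0,0,0,0,0],
    [0,0,0,0,0,0],
    [0,0,0,0,0,0]
  ],
  "grip": 2.6
}}

```text
clock: 8.67
tool_pos: [0.516, -0.2176, 0.2359]
orientation: [-180.0, -0.0, -2.1]
force: [-0.8, 3.0, 1.9]
opening: 0.0297
gripper_force: 30.0
```

Gripped at 29.7 mm with 30 N, so the tab really is held. Now I lower along the arc, starting with the first half.

Call:
{"api": "play_rows", "payload": {
  "plan": [
    [-0.76,0,0.51,0,0,0],
    [-0.73,0,0.55,0,0,0],
    [-0.7,0,0.59,0,0,0],
    [-0.67,0,0.63,0,0,0],
    [-0.64,0,0.66,0,0,0],
    [-0.6,0,0.69,0,0,0],
    [-0.56,0,0.72,0,0,0],
    [-0.53,0,0.75,0,0,0],
    [0,0,0,0,0,0]
  ]
}}

```text
clock: 9.42
tool_pos: [0.4621, -0.2153, 0.1837]
orientation: [-179.9, 0.1, -2.1]
force: [-3.6, 4.9, -0.4]
opening: 0.0298
gripper_force: 30.0
```

```bash
python3 - <<'E'
from h import *
for c in('scene','top','wrist'):
    snapshot(c); spots(c,['heater_open_tab'],1)
E
```

```text
scene heater_open_tab [(array([ 0.4599, -0.2186,  0.2143]), 0.82)]
top heater_open_tab []
wrist heater_open_tab [(array([ 0.4651, -0.213 ,  0.2145]), 0.6)]
```

Call:
{"api": "play_rows", "payload": {
  "plan": [
    [-0.5,0,0.77,0,0,0],
    [-0.46,0,0.79,0,0,0],
    [-0.42,0,0.82,0,0,0],
    [-0.37,0,0.84,0,0,0],
    [-0.33,0,0.86,0,0,0],
    [-0.28,0,0.87,0,0,0],
    [-0.24,0,0.88,0,0,0],
    [-0.19,0,0.9,0,0,0],
    [-0.14,0,0.7,0,0,0],
    [-0.07,0,0.5,0,0,0],
    [0,0,0,0,0,0]
  ]
}}

```text
clock: 10.63
tool_pos: [0.4324, -0.2141, 0.104]
orientation: [-179.9, 0.2, -2.1]
force: [-2.3, 6.2, -2.6]
opening: 0.0294
gripper_force: 30.0
```

```bash
python3 - <<'E'
from h import *
for c in('scene','wrist'):
    snapshot(c); spots(c,['heater_open_tab'],1)
E
```

```text
scene heater_open_tab [(array([ 0.4345, -0.2141,  0.1379]), 0.71)]
wrist heater_open_tab [(array([ 0.4346, -0.2123,  0.1402]), 0.93)]
```

Call:
{"api": "play_rows", "payload": {
  "plan": [
    [-0.04,0,0.3,0,0,0],
    [-0.03,0,0.3,0,0,0],
    [-0.02,0,0.3,0,0,0],
    [0,0,0,0,0,0],
    [0,0,0,0,0,0]
  ]
}}

```text
clock: 11.25
tool_pos: [0.4315, -0.214, 0.0954]
orientation: [-179.9, 0.2, -2.1]
force: [-2.6, 6.6, -1.6]
opening: 0.0295
gripper_force: 30.0
```

Call:
{"api": "play_rows", "payload": {
  "plan": [
    [0,0,0.2,0,0,0],
    [0,0,0,0,0,0],
    [0,0,0,0,0,0]
  ]
}}

```text
clock: 11.5
tool_pos: [0.4314, -0.214, 0.0935]
orientation: [-179.9, 0.2, -2.1]
force: [-2.9, 6.7, -1.5]
opening: 0.0299
gripper_force: 30.0
```

Call:
{"api": "play_rows", "payload": {
  "plan": [
    [0,0,0.2,0,0,0],
    [0,0,0,0,0,0],
    [0,0,0,0,0,0]
  ]
}}

```text
clock: 11.75
tool_pos: [0.4314, -0.2141, 0.0924]
orientation: [-179.9, 0.2, -2.1]
force: [-6.9, 9.2, 8.1]
opening: 0.0298
gripper_force: 30.0
```

Call:
{"api": "play_rows", "payload": {
  "plan": [
    [0,0,0.1,0,0,0],
    [0,0,0,0,0,0],
    [0,0,0,0,0,0]
  ]
}}

```text
clock: 12.0
tool_pos: [0.4314, -0.2141, 0.0923]
orientation: [-179.9, 0.1, -2.1]
force: [-10.4, 11.3, 19.1]
opening: 0.03
gripper_force: 30.0
```

```bash
python3 - <<'E'
from h import *
for c in('scene','wrist'):
    snapshot(c); spots(c,['heater_open_tab'],1)
E
```

```text
scene heater_open_tab [(array([ 0.4329, -0.2148,  0.1259]), 0.91)]
wrist heater_open_tab [(array([ 0.432 , -0.2118,  0.1265]), 0.81)]
```

The open heater's lid is shut: a hard stop at about 20 N, with the tab at z = 0.126. Release and rise.

Call:
{"api": "play_rows", "payload": {
  "plan": [
    [0,0,0,0,0,0],
    [0,0,0,0,0,0],
    [0,0,0,0,0,0],
    [0,0,0,0,0,0],
    [0,0,-0.5,0,0,0],
    [0,0,-1,0,0,0],
    [0,0,-2,0,0,0],
    [0,0,-3.5,0,0,0],
    [0,0,-3.5,0,0,0],
    [0,0,-3.5,0,0,0],
    [0,0,-3.5,0,0,0],
    [0,0,0,0,0,0]
  ],
  "grip": 5.0
}}

```text
clock: 13.2
tool_pos: [0.4363, -0.2164, 0.2741]
orientation: [179.8, -0.6, -2.0]
force: [0.5, 0.0, 0.1]
opening: 0.0505
gripper_force: 0.0
```

```bash
python3 - <<'E'
from h import *
for c in('scene','top','wrist'):
    save(c,'x'+c); spots(c,['heater_open_tab','heater_shut_tab','heater_shut_hinge','heater_shut_knob'],1)
E
```

```text
scene heater_open_tab [(array([ 0.4321, -0.2145,  0.1267]), 0.75)]
scene heater_shut_tab [(array([0.4678, 0.2129, 0.1311]), 0.94)]
scene heater_shut_hinge [(array([0.6419, 0.2115, 0.1134]), 0.6)]
scene heater_shut_knob [(array([ 0.5273, -0.4463,  0.0089]), 0.45)]
top heater_open_tab [(array([0.4682, 0.1467, 0.1206]), 0.42)]
top heater_shut_tab [(array([0.4625, 0.212 , 0.1291]), 0.67)]
top heater_shut_hinge [(array([0.6421, 0.2109, 0.1143]), 0.55)]
top heater_shut_knob [(array([0.4678, 0.1473, 0.1203]), 0.54)]
wrist heater_open_tab [(array([ 0.4321, -0.2125,  0.1273]), 0.74)]
wrist heater_shut_tab [(array([ 0.5284, -0.2151, -0.0026]), 0.71)]
wrist heater_shut_hinge [(array([ 0.4361, -0.2135,  0.1287]), 0.24)]
wrist heater_shut_knob []
```

Call:
{"api": "play_rows", "payload": {
  "plan": [
    [0,0,-0.5,0,0,-2],
    [0.2,-3.57,0,0,0,0],
    [0.2,-3.57,0,0,0,0],
    [0.2,-3.57,0,0,0,0],
    [0.2,-3.57,0,0,0,0],
    [0.2,-3.57,0,0,0,0],
    [0.2,-3.57,0,0,0,0],
    [0.2,-3.57,0,0,0,0],
    [0.2,-3.57,0,0,0,0],
    [0.2,-3.57,0,0,0,0],
    [0.2,-3.57,0,0,0,0],
    [0.2,-3.57,0,0,0,0],
    [0.2,-3.57,0,0,0,0],
    [0,0,0,0,0,0],
    [0,0,0,0,0,0]
  ],
  "grip": 5.0
}}

```text
clock: 15.2
tool_pos: [0.4574, 0.215, 0.2709]
orientation: [180.0, 0.0, 0.1]
force: [-1.0, -0.2, -0.5]
opening: 0.0503
gripper_force: 0.0
```

```bash
python3 - <<'E'
from h import *
o=get_obs();print(o['tool_pos'],o['orientation'])
s=save('wrist','w5'); spots('wrist',['heater_shut_tab','heater_shut_hinge','heater_shut_knob'],2)
h=[.642,.211,.116];c=np.array(h)-[.085,0,.116]
P=[lidpt(h,0,0,*q) for q in [(.175,0,.012),(.192,.015,.012),(.192,-.015,.012),(.15,.085,.026),(.15,-.085,.026)]]+[c+[-.088,-.066,.134],c+[-.098,-.061,.134],c+[-.098,-.071,.134]]
draw(s,[((0,255,0),P)],'d5',(0,0,560,420),1.4)
E
```

```text
[0.45739239 0.21498491 0.27086688] [1.79950621e+02 4.88035359e-02 9.96396315e-02]
wrist heater_shut_tab [(array([0.4693, 0.2082, 0.1293]), 0.66)]
wrist heater_shut_hinge [(array([0.6437, 0.0017, 0.004 ]), 0.73)]
wrist heater_shut_knob [(array([0.47  , 0.1488, 0.1264]), 0.63)]
```

View pics/d5.png

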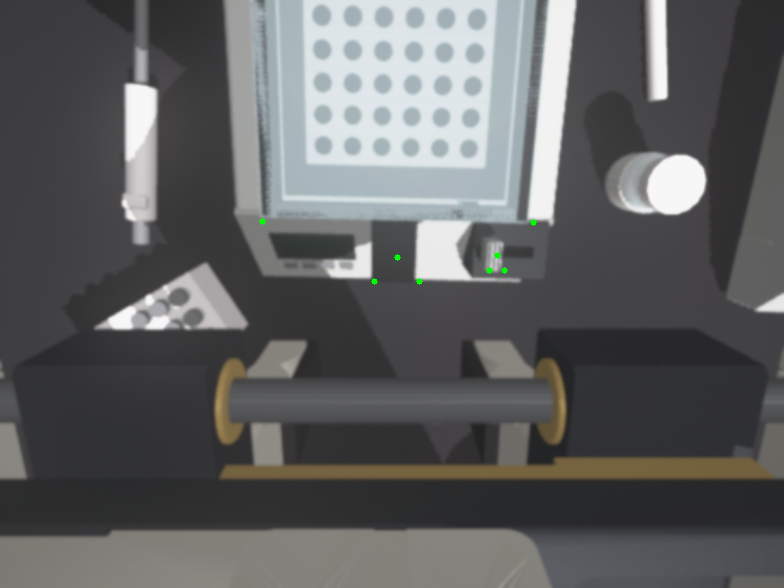

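The tab (x 373–416) and knob (487–502) match the projected model to within about 1–2 mm. Next: descend on the shut heater's tab.

Call:
{"api": "play_rows", "payload": {
  "plan": [
    [0.3,0.1,2.5,0,0,0],
    [0.3,0.1,2.5,0,0,0],
    [0.26,0.1,2.5,0,0,0],
    [0,0,2.5,0,0,0],
    [0,0,2.5,0,0,0],
    [0,0,2.0,0,0,0],
    [0,0,1.2,0,0,0],
    [0,0,0.8,0,0,0],
    [0,0,0.8,0,0,0],
    [0,0,0,0,0,0],
    [0,0,0,0,0,0]
  ]
}}

```text
clock: 16.32
tool_pos: [0.4665, 0.2102, 0.0989]
orientation: [-180.0, -0.0, -0.1]
force: [-0.7, 0.3, 0.3]
opening: 0.0496
gripper_force: 0.0
```

Call:
{"api": "play_rows", "payload": {
  "plan": [
    [0,0,0,0,0,0],
    [0,0,0,0,0,0],
    [0,0,0,0,0,0],
    [0,0,0,0,0,0],
    [0,0,0,0,0,0],
    [0,0,0,0,0,0]
  ],
  "grip": 2.6
}}

```text
clock: 16.82
tool_pos: [0.4666, 0.2126, 0.0991]
orientation: [-179.8, -0.1, -0.0]
force: [-2.7, 6.8, 0.1]
opening: 0.0296
gripper_force: 29.9
```

Held. Now I try the lid, in small upward steps.

Call:
{"api": "play_rows", "payload": {
  "plan": [
    [0,0,-0.1,0,0,0],
    [0,0,-0.1,0,0,0],
    [0,0,0,0,0,0]
  ]
}}

```text
clock: 17.07
tool_pos: [0.4668, 0.2126, 0.1011]
orientation: [-179.8, -0.1, -0.0]
force: [-1.6, 7.8, -1.7]
opening: 0.0296
gripper_force: 29.9
```

Call:
{"api": "play_rows", "payload": {
  "plan": [
    [0,0,-0.1,0,0,0],
    [0,0,-0.1,0,0,0],
    [0,0,0,0,0,0]
  ]
}}

```text
clock: 17.32
tool_pos: [0.4669, 0.2126, 0.1029]
orientation: [-179.8, -0.1, -0.1]
force: [0.8, 7.0, -4.7]
opening: 0.0297
gripper_force: 29.9
```

Call:
{"api": "play_rows", "payload": {
  "plan": [
    [0,0,-0.1,0,0,0],
    [0,0,0,0,0,0]
  ]
}}

```text
clock: 17.48
tool_pos: [0.4669, 0.2126, 0.1033]
orientation: [-179.8, -0.1, -0.1]
force: [3.6, 7.8, -9.3]
opening: 0.0298
gripper_force: 29.9
```

The lid rose about 4 mm and then the force climbed to 9 N with no further travel, so it is caught. Lower it gently, release, and go to the slide.

Call:
{"api": "play_rows", "payload": {
  "plan": [
    [0,0,0.1,0,0,0],
    [0,0,0.1,0,0,0],
    [0,0,0.1,0,0,0],
    [0,0,0.1,0,0,0],
    [0,0,0.1,0,0,0],
    [0,0,0.1,0,0,0],
    [0,0,0,0,0,0]
  ]
}}

```text
clock: 18.07
tool_pos: [0.4667, 0.2126, 0.099]
orientation: [-179.8, -0.1, -0.0]
force: [-7.7, 5.6, 8.6]
opening: 0.0296
gripper_force: 30.0
```

Call:
{"api": "play_rows", "payload": {
  "plan": [
    [0,0,0,0,0,0],
    [0,0,0,0,0,0],
    [0,0,0,0,0,0],
    [0,0,0,0,0,0],
    [0,0,-1,0,0,0],
    [0,0,-2,0,0,0],
    [0,0,-2.5,0,0,0],
    [0,0,-1.5,0,0,0],
    [0,0,0,0,0,0],
    [0,0,0,0,0,0]
  ],
  "grip": 5.0
}}

```text
clock: 18.9
tool_pos: [0.4667, 0.2107, 0.1689]
orientation: [-179.9, -0.1, -0.1]
force: [0.3, -0.9, -0.5]
opening: 0.0501
gripper_force: 0.0
```

Call:
{"api": "play_rows", "payload": {
  "plan": [
    [0.1,2.1,0,0,0,0],
    [0.1,2.1,0,0,0,0],
    [0,2.1,0,0,0,0],
    [0,0,0,0,0,0],
    [0,0,0,0,0,0],
    [0,0,0,0,0,0]
  ],
  "grip": 3.2
}}

```text
clock: 19.4
tool_pos: [0.4681, 0.1472, 0.1671]
orientation: [180.0, 0.0, -0.1]
force: [-0.3, 1.3, -0.5]
opening: 0.0318
gripper_force: 0.0
```

```bash
python3 - <<'E'
from h import *
o=get_obs();print(o['tool_pos'],o['orientation'],o['opening'])
s=save('wrist','w6'); spots('wrist',['heater_shut_knob','heater_shut_tab'],2)
cv2.imwrite('pics/v6.png',cv2.resize(cv2.imread('pics/w6.png')[120:330,150:450],(0,0),fx=2,fy=2))
E
```

```text
[0.4680555  0.14719689 0.16714511] [ 1.79977666e+02  2.81179141e-02 -8.67892630e-02] 0.03183918051712843
wrist heater_shut_knob [(array([0.4683, 0.1486, 0.1193]), 0.77)]
wrist heater_shut_tab [(array([0.4701, 0.2108, 0.129 ]), 0.7)]
```

View pics/v6.png

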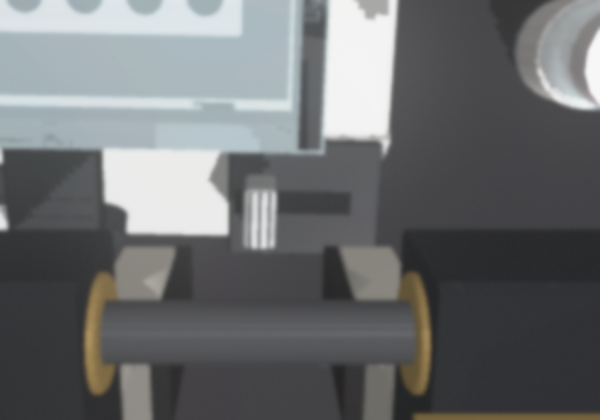

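The knob (x 245–277 in the crop) is centred in the gap between the fingers. I shift slightly forward, away from the lid edge, and descend.

Call:
{"api": "play_rows", "payload": {
  "plan": [
    [-0.35,0,1.3,0,0,0],
    [-0.35,0,1.3,0,0,0],
    [0,0,1.2,0,0,0],
    [0,0,0.8,0,0,0],
    [0,0,0.5,0,0,0],
    [0,0,0.5,0,0,0],
    [0,0,0.4,0,0,0],
    [0,0,0,0,0,0],
    [0,0,0,0,0,0]
  ]
}}

```text
clock: 20.3
tool_pos: [0.4613, 0.1474, 0.1076]
orientation: [180.0, -0.0, -0.0]
force: [-0.1, -0.2, 0.5]
opening: 0.032
gripper_force: 0.0
```

Call:
{"api": "play_rows", "payload": {
  "plan": [
    [0,0,0.2,0,0,0],
    [0,0,0.2,0,0,0],
    [0,0,0,0,0,0],
    [0,0,0,0,0,0]
  ],
  "grip": 1.6
}}

```text
clock: 20.63
tool_pos: [0.4611, 0.1473, 0.1035]
orientation: [-180.0, -0.0, -0.1]
force: [-0.8, -0.6, 0.8]
opening: 0.0169
gripper_force: 0.0
```

Call:
{"api": "play_rows", "payload": {
  "plan": [
    [0,0.25,0,0,0,0],
    [0,0.25,0,0,0,0],
    [0,0.25,0,0,0,0],
    [0,0.25,0,0,0,0],
    [0,0.25,0,0,0,0],
    [0,0,0,0,0,0]
  ]
}}

```text
clock: 21.13
tool_pos: [0.4611, 0.1345, 0.1036]
orientation: [-180.0, -0.0, -0.1]
force: [-0.7, 1.1, 1.4]
opening: 0.0167
gripper_force: 0.2
```

Call:
{"api": "play_rows", "payload": {
  "plan": [
    [0,0.2,0,0,0,0],
    [0,0.2,0,0,0,0],
    [0,0.2,0,0,0,0],
    [0,0.1,0,0,0,0],
    [0,0,0,0,0,0],
    [0,0,0,0,0,0]
  ]
}}

```text
clock: 21.63
tool_pos: [0.4612, 0.1277, 0.1035]
orientation: [180.0, -0.0, -0.1]
force: [-0.7, 0.2, -0.4]
opening: 0.016
gripper_force: 0.5
```

Call:
{"api": "play_rows", "payload": {
  "plan": [
    [0,0.15,0,0,0,0],
    [0,0.15,0,0,0,0],
    [0,0,0,0,0,0]
  ]
}}

```text
clock: 21.88
tool_pos: [0.4612, 0.1256, 0.1035]
orientation: [-179.9, -0.0, -0.1]
force: [-2.1, 6.3, 0.0]
opening: 0.0157
gripper_force: 3.0
```

```bash
python3 - <<'E'
from h import *
for c in('wrist','top'):
    s=save(c,'y'+c); spots(c,['heater_shut_knob','heater_shut_tab'],2)
o=get_obs();print(o['tool_pos'],o['force'],o['opening'],o['gripper_force'])
cv2.imwrite('pics/v7.png',cv2.resize(cv2.imread('pics/ywrist.png')[120:330,150:450],(0,0),fx=2,fy=2))
E
```

```text
wrist heater_shut_knob [(array([0.4656, 0.1302, 0.1237]), 0.77)]
wrist heater_shut_tab [(array([0.4686, 0.2115, 0.1274]), 0.95)]
top heater_shut_knob []
top heater_shut_tab []
[0.46122373 0.12561634 0.10347451] [-1.50393187  5.27141625  0.19798167] 0.015957009311982313 2.883308082818985
```

View pics/v7.png

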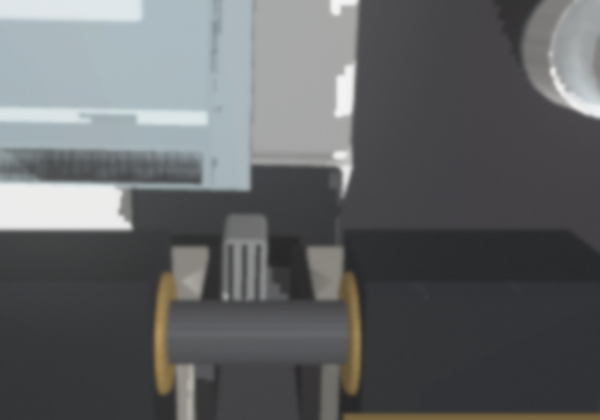

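The knob sits between the fingers and has moved about 17.5 mm, with the force now at 6 N. A bit more will confirm the stop.

Call:
{"api": "play_rows", "payload": {
  "plan": [
    [0,0.1,0,0,0,0],
    [0,0.1,0,0,0,0],
    [0,0,0,0,0,0]
  ]
}}

```text
clock: 22.43
tool_pos: [0.4613, 0.1254, 0.1035]
orientation: [-179.7, -0.1, -0.1]
force: [-6.1, 14.9, -1.1]
opening: 0.0157
gripper_force: 7.4
```

Call:
{"api": "play_rows", "payload": {
  "plan": [
    [0,-0.25,0,0,0,0],
    [0,-0.2,0,0,0,0],
    [0,0,0,0,0,0],
    [0,0,-1,0,0,0],
    [0,0,-2,0,0,0],
    [0,0,-2.5,0,0,0],
    [0,0,-1.5,0,0,0],
    [0.15,-2.1,0,0,0,0],
    [0.2,-2.1,0,0,0,0],
    [0.2,-2.1,0,0,0,0],
    [0,-2.1,0,0,0,0],
    [0,0,0,0,0,0],
    [0,0,0,0,0,0]
  ],
  "grip": 2.6
}}

```text
clock: 23.52
tool_pos: [0.4666, 0.2116, 0.1731]
orientation: [179.9, 0.0, 0.0]
force: [0.1, -0.2, 0.6]
opening: 0.0259
gripper_force: 0.0
```

```bash
python3 - <<'E'
from h import *
for c in('wrist','top'):
    s=save(c,'z'+c); spots(c,['heater_shut_knob','heater_shut_tab'],1)
o=get_obs();print(o['tool_pos'],o['opening'])
E
```

```text
wrist heater_shut_knob [(array([0.4678, 0.131 , 0.1228]), 0.71)]
wrist heater_shut_tab [(array([0.4694, 0.2118, 0.13  ]), 0.62)]
top heater_shut_knob [(array([0.4642, 0.1294, 0.1209]), 0.54)]
top heater_shut_tab []
[0.46671515 0.21068146 0.17353444] 0.025975775359753296
```

Slide is fully right (knob y 0.147 → 0.130). Open to 5 cm, descend, and pinch the tab again.

Call:
{"api": "play_rows", "payload": {
  "plan": [
    [0,-0.1,0,0,0,0],
    [0,0,0,0,0,0],
    [0,0,0,0,0,0],
    [0,0,0,0,0,0],
    [0,0,1.8,0,0,0],
    [0,0,1.8,0,0,0],
    [0,0,1.6,0,0,0],
    [0,0,1.2,0,0,0],
    [0,0,0.6,0,0,0],
    [0,0,0.4,0,0,0],
    [0,0,0,0,0,0],
    [0,0,0,0,0,0]
  ],
  "grip": 5.0
}}

```text
clock: 24.82
tool_pos: [0.467, 0.2126, 0.0999]
orientation: [-180.0, -0.0, -0.0]
force: [-0.5, -0.0, 0.8]
opening: 0.05
gripper_force: 0.0
```

Call:
{"api": "play_rows", "payload": {
  "plan": [
    [0,0,0,0,0,0],
    [0,0,0,0,0,0],
    [0,0,0,0,0,0],
    [0,0,0,0,0,0],
    [0,0,0,0,0,0],
    [0,0,0,0,0,0],
    [0,0,-0.15,0,0,0],
    [0,0,-0.2,0,0,0],
    [0,0,-0.25,0,0,0],
    [0,0,0,0,0,0]
  ],
  "grip": 2.6
}}

```text
clock: 25.65
tool_pos: [0.4673, 0.2126, 0.106]
orientation: [-180.0, -0.1, -0.1]
force: [6.0, 0.8, -3.9]
opening: 0.0293
gripper_force: 30.0
```

Call:
{"api": "play_rows", "payload": {
  "plan": [
    [0,0,-0.2,0,0,0],
    [0.02,0,-0.3,0,0,0],
    [0.03,0,-0.3,0,0,0],
    [0,0,0,0,0,0]
  ]
}}

```text
clock: 25.98
tool_pos: [0.4682, 0.2126, 0.1141]
orientation: [-180.0, -0.1, -0.1]
force: [6.3, 0.5, -4.0]
opening: 0.0297
gripper_force: 30.0
```

It has passed the catch point freely. Raise along the arc.

Call:
{"api": "play_rows", "payload": {
  "plan": [
    [0.16,0,-0.9,0,0,0],
    [0.21,0,-0.89,0,0,0],
    [0.25,0,-0.88,0,0,0],
    [0.3,0,-0.87,0,0,0],
    [0.34,0,-0.85,0,0,0],
    [0.39,0,-0.83,0,0,0],
    [0.43,0,-0.81,0,0,0],
    [0.47,0,-0.79,0,0,0],
    [0.51,0,-0.76,0,0,0],
    [0,0,0,0,0,0]
  ]
}}

```text
clock: 26.82
tool_pos: [0.4982, 0.2119, 0.1906]
orientation: [180.0, 0.0, -0.1]
force: [-4.9, 0.6, 0.8]
opening: 0.0298
gripper_force: 30.0
```

```bash
python3 - <<'E'
from h import *
for c in('wrist','scene'):
    s=save(c,'r'+c); spots(c,['heater_shut_hinge','heater_shut_tab'],1)
o=get_obs();print(o['tool_pos'],o['opening'],o['force'])
E
```

```text
wrist heater_shut_hinge []
wrist heater_shut_tab [(array([0.4989, 0.2106, 0.2154]), 0.58)]
scene heater_shut_hinge [(array([0.6424, 0.2108, 0.1158]), 0.79)]
scene heater_shut_tab [(array([0.4998, 0.2112, 0.2163]), 0.63)]
[0.49709361 0.21197376 0.18897441] 0.02968672408183544 [-4.99346809 -0.19303814  1.83749034]
```

Call:
{"api": "play_rows", "payload": {
  "plan": [
    [0.55,0,-0.74,0,0,0],
    [0.59,0,-0.7,0,0,0],
    [0.62,0,-0.67,0,0,0],
    [0.66,0,-0.64,0,0,0],
    [0.69,0,-0.6,0,0,0],
    [0.72,0,-0.57,0,0,0],
    [0.75,0,-0.53,0,0,0],
    [0,0,0,0,0,0]
  ]
}}

```text
clock: 27.78
tool_pos: [0.5453, 0.211, 0.235]
orientation: [179.9, -0.0, -0.1]
force: [-5.1, -4.1, 4.3]
opening: 0.03
gripper_force: 30.0
```

Call:
{"api": "play_rows", "payload": {
  "plan": [
    [0.78,0,-0.49,0,0,0],
    [0.8,0,-0.45,0,0,0],
    [0.34,0,-0.17,0,0,0],
    [0,0,0,0,0,0],
    [0,0,0,0,0,0]
  ]
}}

```text
clock: 28.2
tool_pos: [0.5638, 0.2106, 0.2456]
orientation: [179.9, -0.0, -0.1]
force: [-2.3, -5.1, 1.7]
opening: 0.0296
gripper_force: 30.0
```

```bash
python3 - <<'E'
from h import *
for c in('wrist','scene'):
    s=save(c,'q'+c); spots(c,['heater_shut_tab','heater_open_tab','jar_mid','pipette_mid','tube_rack_mid'],1)
o=get_obs();print(o['tool_pos'],o['opening'],o['force'],o['gripper_force'])
h=[.642,.2115,.116]
pts=[(c,[lidpt(h,0,a,*q) for q in [(.175,0,.012),(.15,.085,.026),(.15,-.085,.026)]]) for a,c in ((55,(255,0,255)),(60,(0,255,0)),(65,(0,0,255)))]
draw(s,pts,'d8',(0,60,560,340),1.4)
E
```

```text
wrist heater_shut_tab [(array([0.565, 0.21 , 0.272]), 0.67)]
wrist heater_open_tab []
wrist jar_mid [(array([ 0.5095, -0.0021,  0.0362]), 0.64)]
wrist pipette_mid [(array([0.5982, 0.4221, 0.0113]), 0.65)]
wrist tube_rack_mid []
scene heater_shut_tab [(array([0.5659, 0.2111, 0.272 ]), 0.72)]
scene heater_open_tab [(array([ 0.4319, -0.214 ,  0.1251]), 0.74)]
scene jar_mid [(array([5.158e-01, 3.000e-04, 3.380e-02]), 0.87)]
scene pipette_mid [(array([0.5952, 0.4232, 0.0167]), 0.7)]
scene tube_rack_mid [(array([0.3739, 0.4358, 0.0267]), 0.93)]
[0.56364594 0.21065962 0.24551476] 0.02963259823551236 [-1.61721995 -6.5992613   0.8436398 ] 29.996747374534607
```

View pics/d8.png

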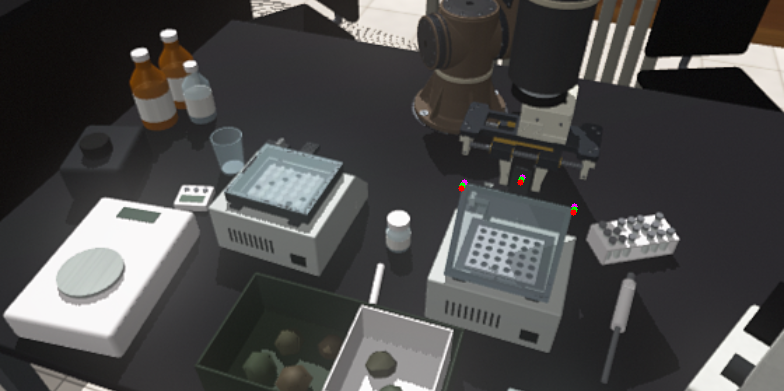

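The picture shows the loaded heater's lid shut (tab near (300,150)). The other lid is held at about 60° (tab at (521,180), 63.9° − 3.9°), and the bystanders haven't moved. Handing in.

```bash
python3 -c "
from plant import close_job
print(close_job())"
```

```text
the job is handed in; nothing more can be done
None
```

The loaded heater's lid is fully shut. The other lid was caught when I tried it, so I lowered it and pushed the slide fully right to free it; it is now held in the gripper at about 60°. Nothing else I re-checked on the bench had moved, and the job is handed in.

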